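# Dock the serving pot and lower the dripper cone into it

## Task

Set up the pour-over stand on the desk: slide the side-handled steel pot into the stand's forked foot until it rests against both prongs, its handle pointing straight out of the fork. Then gently push the dripper down by its wooden thumb tab until the tip of the tapered cone hangs about 40 mm below the pot's rim, stopping before the cone wedges in the pot: it must not touch the pot when you let go. Leave everything else on the desk where it stands.

Things in the scene. Friction and masses are not known exactly. Their poses are not given: they have to be found in the camera images.
- stand: Fixed pour-over stand. Origin: dock centre on the desk, where the pot's axis belongs, under the cone. -y points out of the V fork (roughly to the robot's right), z up. The prongs, 14 mm high, have upright inner faces 32 mm from the origin, touching the pot at (+-23, +23) mm; pushed to +y the pot stops there, centred within 1 mm. Post: 14 mm diameter at y = +80 mm, 242 mm tall. Varies in place and yaw.
- cone: Dripper: steel cone, 70 mm high, outer diameter 30 mm at the lower end, 82 mm on top, on a carriage that slides on the post. Origin: centre of its lower end, starting 95 to 125 mm above the desk; axes as the stand's. It stays at any height (friction 6 N, 0.27 kg), yields to a 4 N push. Centred in the pot it would touch about 59 mm below the rim, 2.7 mm earlier per mm off-centre.
- tab_top (a point): Centre of the top face of the walnut thumb tab, 66 mm from the cone's axis along the stand's +x, 73 mm above the cone's lower end. The tab is 46 mm long (39 to 85 mm off the axis), 34 mm wide, 8 mm thick, rigid with the cone: pushing it down lowers the cone by as much. Axes as the stand's.
- pot_center (a point): Centre (half-way up, 40 mm above its underside) of the loose steel serving pot: tapered, outer diameter 60 mm at the foot and 80 mm at the rim, 80 mm high, wall 3 mm, mass about 0.3 kg (0.2 to 0.4). z up; its straight handle points along -y. Position and yaw vary.
- pot_rim (a point): Centre of the pot's mouth, at rim height (80 mm above the underside). Same axes as the pot.
- pot_handle (a point): Grip point on the pot's straight level walnut handle, 115 mm from the pot's axis along the pot's -y, 55 mm above its underside, in the middle of the bar. The bar is 14 mm wide (pot's x), 12 mm high and ends 155 mm from the axis. It starts at the pot's wall, 39 mm from the axis.
- pot: The same serving pot, origin at the centre of its underside, same axes (handle along -y).
- paperweight: Bystander: glass cube, 50 mm, origin at its underside, standing on the green mat.
- loupe: Bystander: chrome loupe, 38 mm diameter and high, origin at its underside, on the desk nearest the robot.
- driver_stand: Bystander: black plastic screwdriver stand 60 x 130 mm, 118 mm high with its four drivers, origin at its underside.
- tin: Bystander: plain steel coffee tin, 66 mm diameter, 100 mm high, origin at its underside.
- tumbler: Bystander: glass tumbler without handle, 72 mm diameter, 85 mm high, origin at its underside, on the green mat.
- notebook: Bystander: grey notebook 100 x 150 x 14 mm lying at the right, origin at its underside.
There are look-alikes about, which are no part of the job. What is shaped like the pot but orange or yellow is not meant. Leave any yellow look-alike of the stand alone.

How it is judged:
By the outcome, as a careful person would: the job done as asked, in the order asked, and still so for the second after the job is handed in, with the robot touching nothing.
It also fails if it takes over 58 s, if anything falls off the work surface, if the arm or the gripper's body presses on something with over 40 N, if the wrist force passes 120 N, or if a joint passes its speed limit or range.

## Robot

A 6-joint arm with a two-finger parallel gripper is mounted at the origin on the work surface. World frame = base frame: x ahead of the robot, y to its left, z up, the work surface at z = 0. Lengths are in m, angles in rad, forces in N, time in s.
With the tool pointing down it reaches from about 0.35 to 0.975 m from the base axis. Payload 4.9 kg.
Tool frame: the origin (TCP) lies at the very end of the fingers, on their centre line; the grasp point (between the pads) lies 19 mm behind it; z points along the fingers, y is the line along which they close (so a half turn about z gives the same grasp; the last joint's range is limited). The gripper opens to 85 mm and grips with 20 to 120 N. Pads are 22 mm wide; open, the fingers measure 114 mm over their backs; the gripper's body (76 mm by 85 mm) begins 54 mm behind the grasp point. The pads swing forward as they close: fully open they stand 13 mm farther back than shut.
Start: joints at [1.036, 0.053, 1.613, -0, 1.476, -0.119], TCP at [0.252, 0.572, 0.231] pointing down, gripper open.
Joint ranges: [-3.01, 3.01], [-1.01, 2.22], [0.06, 2.58], [-1.02, 4.17], [0.09, 2.62], [-3.14, 3.14]. Speed limits (rad/s): [2.57, 2.57, 3.14, 3.14, 3.14, 3.14].

## Interface

Orientations are given as a rotation vector (axis times angle).
In Python, from station import ctrl gives the robot as it stands.
- The arm moves only by the shell command python3 -m crank 'ROWS' [OPENING] [FORCE]. ROWS is text: rows parted by semicolons, each of 4 numbers parted by spaces: the shift along the world's x, y, z in units of 0.5 m (1.0 is 0.5 m), then the turn about the world's z in units of 90 degrees (1.0 is 90 degrees). In form: x y z turn; .... A call has exactly 5 rows; each row shifts and turns the commanded pose from where the row before left it; what a row does not reach is not made up. A row lasts 1/12 s, in which the tool goes at most 41.7 mm and 7.16 degrees, less where a joint would pass 70% of its speed; a pose out of reach is approached as far as the arm can. A call with a number of a shift or a turn outside -1 to 1 is refused whole. A call with a gripper value outside its range is refused whole. OPENING is the opening in per cent of the stroke, from 0 (shut) to 100 (fully open), set as the call begins (- or left out, the last holds). The fingers move at their own pace and stop on an object; FORCE is the grip in N (left out, the last holds). Time passes only in rows, so rows that do not move let the fingers close, or fill a call up. It gives the time, the measured TCP pose, the force, the opening and the grip force at its end, in the units of the state.
- ctrl.get_obs(): the state, without advancing time (a new reading comes with each control period).
- ctrl.get_image(name): name is "side" or "top" or "wrist"; returns (picture, depth): 480x640x3 uint8, red, green, blue; 480x640 float32, m along the optical axis (not along the pixel's ray), 0 where there is no reading.
- ctrl.get_calibration(name): a dict with "fx", "fy", "cx", "cy" (pixels), "extrinsics" (4x4, takes a point from world to camera coordinates). Camera axes: x right, y down, z forward; pixel columns grow to the right and rows downward; lengths in m; the calibration is good to about 2 mm. A picture is of the moment at which its call begins: read the wrist's pose just before it. get_calibration takes no time and is no camera call; for the wrist camera it gives the pose at the moment of the call.
- ctrl.finish_job(): hands the job in; it is judged then, once.
The state is a dict: "t": time; "q": joint angles; "dq": joint speeds; "effort": joint torques, N m; "tool_pos": TCP position; "tool_rot": TCP orientation; "contact_force": force on the tool from outside, world axes, zero at the start; "wrist_torque": the same for the moment, N m; "opening": finger opening in m; "grip_force": force on a finger pad.
Only numpy, scipy, OpenCV 4.12 (cv2) and the standard library are available. Lean on these libraries where they do the work, as an engineer would, in place of code of your own. Each camera call takes 0.05 s, during which the arm holds its last target. There are 200 camera calls.

## Working session

There is one attempt and no reset: what is moved stays moved. The work goes in short steps, Python scripts to look and compute and a shell command to move; the robot and the scene stay as the last step left them, time stands still between calls to the robot, and variables do not carry over. Pictures are saved under pics/ and viewed, at most 11 in all, crops included, and the job is handed in when it is done.

```bash
mkdir -p pics; ls
python3 - <<'E'
from station import ctrl
import numpy as np,cv2
o=ctrl.get_obs();print(o)
for n in("side","top"):
    p,d=ctrl.get_image(n);c=ctrl.get_calibration(n);print(n,c)
    cv2.imwrite(f"pics/{n}0.png",p[...,::-1]);np.savez(f"pics/{n}0.npz",p=p,d=d,E=c["extrinsics"],K=[c[k] for k in("fx","fy","cx","cy")])
E
```

```text
pics
{'t': 0.0, 'q': array([ 1.03603099e+00,  5.33791013e-02,  1.61428407e+00,  4.18541659e-07,
        1.47595714e+00, -1.19000127e-01]), 'dq': array([-4.15133244e-05, -3.99343146e-04,  1.02883761e-03, -4.56052295e-04,
       -5.21840288e-04, -9.63652123e-05]), 'effort': array([ 3.43433094e-04, -3.93696856e+01, -3.70169234e+01, -1.10254182e-04,
        7.11262415e-03,  2.57947102e-05]), 'tool_pos': array([0.2521193 , 0.57122888, 0.23005513]), 'tool_rot': array([-6.48254075e-01, -3.07331566e+00,  3.01554958e-03]), 'contact_force': array([ 0.53355525, -0.1409327 ,  0.72294013]), 'wrist_torque': array([ 0.06741769, -0.01155972,  0.017119  ]), 'grip_force': 0.0, 'opening': 0.08577736192530931}
side {'fx': 606.9803008511014, 'fy': 606.9803008511014, 'cx': 311.7518560124137, 'cy': 236.5510109082722, 'extrinsics': array([[ 0.99756187, -0.06971883,  0.00309929, -0.476993  ],
       [-0.03873386, -0.59006672, -0.8064248 ,  0.08437706],
       [ 0.05805178,  0.80433858, -0.59132853,  1.52357725],
       [ 0.        ,  0.        ,  0.        ,  1.        ]])}
top {'fx': 541.5809728536848, 'fy': 541.5809728536848, 'cx': 325.6681206616222, 'cy': 237.485825724383, 'extrinsics': array([[-0.013297  , -0.9998619 ,  0.00996877, -0.10882365],
       [-0.98103633,  0.01111737, -0.19350482,  0.45952304],
       [ 0.19336727, -0.01235276, -0.98104868,  1.47310171],
       [ 0.        ,  0.        ,  0.        ,  1.        ]])}
```

View pics/side0.png

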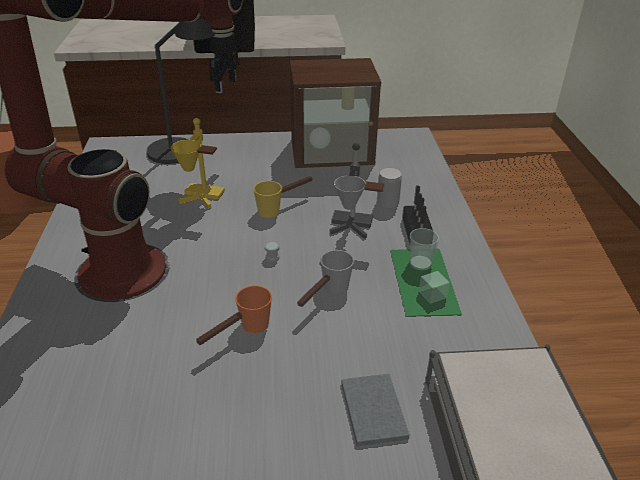

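View pics/top0.png

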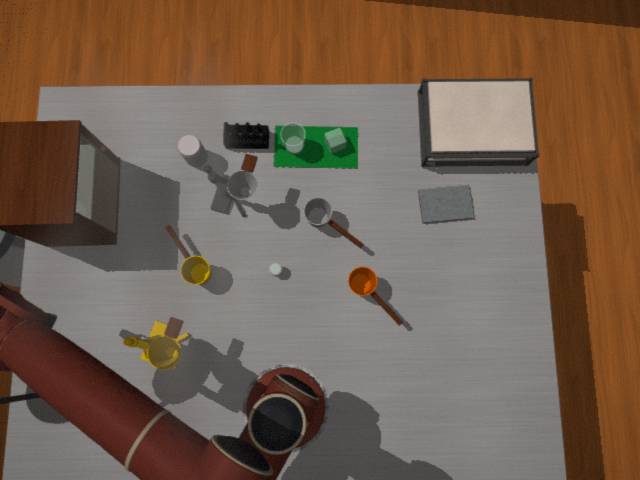

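The side view shows the steel pot at (337,272) with its handle running to (300,303). The stand is at (350,222), with the cone at (350,190) and the tab at (373,187). In the top view the pot rim is at (318,211), the handle end at (362,247), the cone at (242,186) and the tab at (249,162).

```bash
cat > h.py <<'E'
import numpy as np,cv2
def load(n):
    z=np.load(f"pics/{n}.npz");return z["p"],z["d"],z["E"],z["K"]
def ray(uv,E,K):
    R,t=E[:3,:3],E[:3,3];v=np.array([(uv[0]-K[2])/K[0],(uv[1]-K[3])/K[1],1.])
    return -R.T@t,R.T@v
def plane(uv,z,E,K):
    c,v=ray(uv,E,K);return c+v*(z-c[2])/v[2]
def two(a,b):
    (c1,v1),(c2,v2)=a,b
    s=np.linalg.lstsq(np.c_[v1,-v2],c2-c1,rcond=None)[0]
    p,q=c1+s[0]*v1,c2+s[1]*v2;return (p+q)/2,np.linalg.norm(p-q)
def brown(p,roi):
    x0,y0,x1,y1=roi;h=cv2.cvtColor(p,cv2.COLOR_RGB2HSV)
    m=((h[...,0]<15)&(h[...,1]>90)&(h[...,2]>25)).astype(np.uint8);k=np.zeros_like(m);k[y0:y1,x0:x1]=1;m*=k
    n,l,s,c=cv2.connectedComponentsWithStats(m)
    i=1+s[1:,4].argmax();return (l==i).astype(np.uint8),c[i],s[i]
def ends(m):
    r=cv2.minAreaRect(np.argwhere(m)[:,::-1].astype(np.float32));b=cv2.boxPoints(r)
    e=sorted([(np.linalg.norm(b[i]-b[(i+1)%4]),(b[i]+b[(i+1)%4])/2) for i in range(4)],key=lambda a:a[0])
    return e[0][1],e[1][1],b
E
python3 - <<'E'
from h import *
T=load("top0");S=load("side0")
for nm,rt,rs in(("handle",(322,205,375,260),(290,262,335,312)),("tab",(235,145,265,176),(360,175,386,196))):
    mt,ct,st=brown(T[0],rt);ms,cs,ss=brown(S[0],rs)
    print(nm,ct,st,cs,ss,"tri",two(ray(ct,*T[2:]),ray(cs,*S[2:])))
    print(" ends top",ends(mt)[:2],"side",ends(ms)[:2], "depth",np.median(T[1][mt>0]))
    for e in ends(mt)[:2]: print("  plane",plane(e,.055 if nm=="handle" else .18,*T[2:]))
I=cv2.resize(T[0][140:260,190:380],None,fx=4,fy=4,interpolation=cv2.INTER_CUBIC)
J=cv2.resize(S[0][135:315,290:440],None,fx=3.3,fy=3.3,interpolation=cv2.INTER_CUBIC)
cv2.imwrite("pics/c1.png",I[...,::-1]);cv2.imwrite("pics/c2.png",J[...,::-1])
E
```

```text
handle [345.05524862 233.24861878] [329 221  34  26 181] [312.20869565 289.62608696] [298 277  29  26 115] tri (array([ 0.46739411, -0.16860879,  0.05573692]), np.float64(0.00030866633458797487))
 ends top (array([328.94, 221.08], dtype=float32), array([361.58002, 245.56001], dtype=float32)) side (array([325.00003, 277.00003], dtype=float32), array([299.00003, 303.00003], dtype=float32)) depth 1.5056883
  plane [ 0.50302148 -0.12415163  0.055     ]
  plane [ 0.43225686 -0.21387279  0.055     ]
tab [248.84574468 162.68085106] [242 154  15  18 188] [373.86178862 185.91869919] [365 182  19   9 123] tri (array([0.63938939, 0.08743316, 0.16776841]), np.float64(0.0031100642940912167))
 ends top (array([251.45   , 155.15001], dtype=float32), array([246.34999, 170.45   ], dtype=float32)) side (array([365.18903, 185.29877], dtype=float32), array([382.75, 187.25], dtype=float32)) depth 1.4276288
  plane [0.65416682 0.07915779 0.18      ]
  plane [0.61232067 0.09189894 0.18      ]
```

View pics/c1.png

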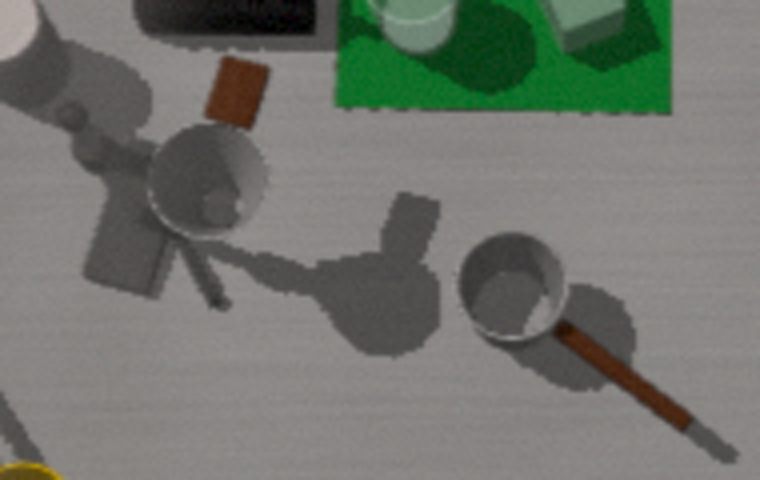

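View pics/c2.png

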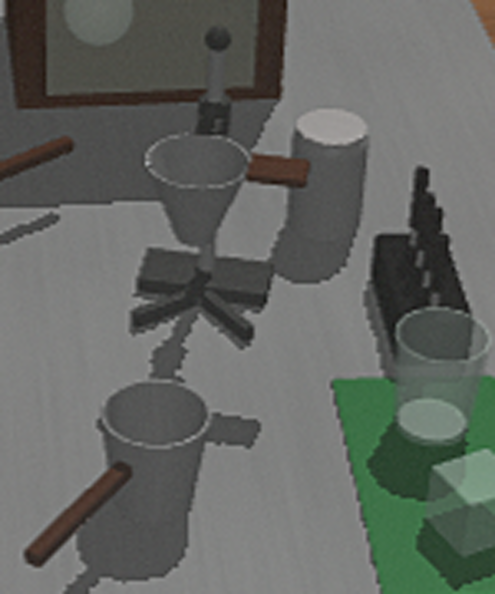

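The crops give these positions in full-image pixels:

| Feature | Top | Side |
|---|---|---|
| Cone mouth centre | (242.2,185.2) | (350,183.5) |
| Pot rim centre | (318.2,211.7) | (337.3,260.2) |
| Post knob | (208,168.8) | (356,146.5) |

The fork's arms are visible under the cone.

Run:
```python
from h import *
T=load("top0");S=load("side0")
f=lambda n,a,b:print(n,two(ray(a,*T[2:]),ray(b,*S[2:])))
f("conetop",(242.2,185.2),(350,183.5));f("rim",(318.2,211.7),(337.3,260.2));f("knob",(208,168.8),(356,146.5))
# tab: outer/inner end corners of the top face
f("tab",(249,162.2),(374,184.5))
print("handle ends", two(ray((361.8,245.8),*T[2:]),ray((299,303),*S[2:])))
for z in(.165,.18):
  a=plane((251.45,155.15),z,*T[2:]);b=plane((246.35,170.45),z,*T[2:]);print(z,a,b,np.degrees(np.arctan2(*(a-b)[1::-1])),np.linalg.norm(a-b),"mouth",plane((242.2,185.2),z,*T[2:]))
for nm,z in(("rim",.08),):print(plane((318.2,211.7),z,*T[2:]),plane((337.3,260.2),z,*S[2:]))
```

```text
conetop (array([0.57953716, 0.10425883, 0.16657908]), np.float64(0.005907660464720123))
rim (array([ 0.52839086, -0.09411954,  0.07772805]), np.float64(0.007029880023086102))
knob (array([0.60288091, 0.1813356 , 0.23068288]), np.float64(0.00381728039088222))
tab (array([0.63917668, 0.08641466, 0.17253163]), np.float64(0.0033223178792063292))
handle ends (array([ 0.43295143, -0.21407287,  0.05767986]), np.float64(0.0036891796243476395))
0.165 [0.65958662 0.08109344 0.165     ] [0.61727726 0.09397559 0.165     ] -16.93419909746305 0.04422705200295424 mouth [0.57693023 0.10424491 0.165     ]
0.18 [0.65416684 0.07915778 0.18      ] [0.61232066 0.09189892 0.18      ] -16.93419909746309 0.043742881090299696 mouth [0.57241533 0.10205581 0.18      ]
[ 0.52421715 -0.09436477  0.08      ] [ 0.53156859 -0.09566539  0.08      ]
```

```bash
python3 -m crank '.02 -.02 .06 -.058;.03 -.03 .06 -.058;.04 -.044 .05 -.058;.04 -.044 .04 -.058;.04 -.044 .03 -.058' 100 60; python3 -m crank '.04 -.05 0 -.058;.04 -.05 0 -.058;.04 -.05 0 -.058;.04 -.05 0 -.058;.04 -.05 0 -.058'
```

```text
t: 0.52
tool_pos: [0.3381, 0.4801, 0.3536]
tool_rot: [1.331, 2.845, 0.003]
contact_force: [0.2, 0.3, 0.3]
opening: 0.0857
grip_force: 0.0
t: 0.93
tool_pos: [0.438, 0.3543, 0.3508]
tool_rot: [-1.94, -2.471, 0.001]
contact_force: [1.0, 0.7, -0.4]
opening: 0.0854
grip_force: 0.0
```

```bash
python3 -m crank '0 -.075 0 -.058;0 -.075 0 -.058;0 -.075 0 -.058;0 -.075 0 -.058;0 -.075 0 -.058' && python3 -m crank '0 -.075 0 -.058;0 -.075 0 -.058;0 -.075 0 -.058;0 -.075 0 -.058;0 -.075 0 -.058'; python3 -m crank '0 -.07 -.03 0;0 -.06 -.03 0;0 -.05 -.03 0;0 -.03 -.03 0;0 0 0 0'
python3 - <<'E'
from station import ctrl
from h import *
for n in("wrist",):
    c=ctrl.get_calibration(n);print(ctrl.get_obs()["tool_pos"],ctrl.get_obs()["tool_rot"]);p,d=ctrl.get_image(n)
    cv2.imwrite(f"pics/{n}1.png",p[...,::-1]);np.savez(f"pics/{n}1.npz",p=p,d=d,E=c["extrinsics"],K=[c[k] for k in("fx","fy","cx","cy")])
E
```

```text
t: 1.35
tool_pos: [0.4369, 0.1666, 0.3507]
tool_rot: [-2.447, -1.969, 0.001]
contact_force: [0.4, -0.7, -0.3]
opening: 0.0853
grip_force: 0.0
t: 1.77
tool_pos: [0.4368, -0.0209, 0.3509]
tool_rot: [-2.829, -1.366, 0.0]
contact_force: [1.4, 0.1, 0.5]
opening: 0.0858
grip_force: 0.0
t: 2.18
tool_pos: [0.4356, -0.126, 0.2869]
tool_rot: [-2.825, -1.364, 0.008]
contact_force: [-0.6, 0.2, -0.9]
opening: 0.0853
grip_force: 0.0
[ 0.43556034 -0.12597646  0.28686909] [-2.82461599 -1.36373951  0.00791176]
```

View pics/wrist1.png

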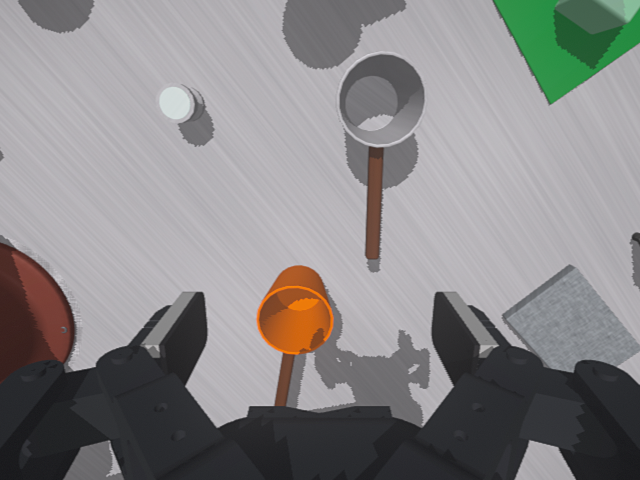

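The wrist view shows the pot rim at (381,99) and its handle from (376,147) to (373,259). The orange look-alike's rim is at (295,320), close to the grip area.

Run:
```python
from h import *
W=load("wrist1");T=load("top0")
m,c,s=brown(W[0],(350,140,400,270));a,b,_=ends(m);print(c,a,b)
A,B=plane(a,.059,*W[2:]),plane(b,.059,*W[2:]);R=plane((381.5,99.5),.08,*W[2:])
print("ends",A,B,"rim",R,"depth",np.median(W[1][m>0]))
mt,ct,st=brown(T[0],(322,205,375,260))
print("handle tri",two(ray(c,*W[2:]),ray(ct,*T[2:])),"rim tri",two(ray((381.5,99.5),*W[2:]),ray((318.2,211.7),*T[2:])))
O=plane((295,320),.08,*W[2:]);O2=plane((362.5,281),.08,*T[2:]);print("orange",O,O2)
for d in(A-B,B-A,A-R,B-R):print(np.degrees(np.arctan2(d[1],d[0])),np.linalg.norm(d))
h=cv2.cvtColor(W[0],cv2.COLOR_RGB2HSV)
```

```text
[373.56896552 206.70141066] [375.5755  156.76416] [371.16797 258.13776]
ends [ 0.49961872 -0.13084416  0.059     ] [ 0.43511542 -0.21165003  0.059     ] rim [ 0.5315035  -0.09093742  0.08      ] depth 0.37729013
handle tri (array([ 0.46838316, -0.16939056,  0.05528225]), np.float64(0.0021070473648165102)) rim tri (array([ 0.54056354, -0.09462065,  0.01467168]), np.float64(0.0007410958804677133))
orange [ 0.33654951 -0.20976279  0.08      ] [ 0.33055768 -0.21182106  0.08      ]
51.401375823250994 0.10339373325735618
-128.598624176749 0.10339373325735618
-128.62423004900256 0.055228500532849785
-128.60709132141284 0.15589482457405252
```

```bash
python3 -m crank '.01 -.022 -.03 0;.01 -.022 -.06 0;.009 -.022 -.065 0;.009 -.022 -.065 0;.009 -.022 -.065 0' && python3 -m crank '0 0 -.065 0;0 0 -.06 0;0 0 -.05 0;0 0 -.03 0;0 0 0 0'
python3 - <<'E'
from station import ctrl
print(ctrl.get_obs()["tool_pos"])
E
```

```text
t: 2.65
tool_pos: [0.4621, -0.1788, 0.149]
tool_rot: [2.823, 1.373, 0.003]
contact_force: [0.7, -0.3, -0.1]
opening: 0.0853
grip_force: 0.0
t: 3.07
tool_pos: [0.459, -0.1769, 0.0431]
tool_rot: [-2.82, -1.371, 0.006]
contact_force: [0.1, 1.1, -0.0]
opening: 0.0854
grip_force: 0.0
[ 0.45897901 -0.17687021  0.04306977]
```

```bash
python3 -m crank '0 -.004 -.007 0;0 -.004 -.005 0;0 0 0 0;0 0 0 0;0 0 0 0' && python3 -m crank '0 0 0 0;0 0 0 0;0 0 0 0;0 0 0 0;0 0 0 0' 0 60; python3 -m crank '0 0 0 0;0 0 0 0;0 0 0 0;0 0 0 0;0 0 0 0'
```

```text
t: 3.48
tool_pos: [0.4618, -0.1837, 0.0416]
tool_rot: [2.825, 1.371, 0.002]
contact_force: [0.8, -0.3, 0.1]
opening: 0.0851
grip_force: 0.0
t: 3.9
tool_pos: [0.4609, -0.1833, 0.0403]
tool_rot: [-2.826, -1.372, 0.0]
contact_force: [0.4, -0.4, -0.7]
opening: 0.0255
grip_force: 0.0
t: 4.32
tool_pos: [0.4609, -0.1832, 0.0403]
tool_rot: [-2.826, -1.372, 0.0]
contact_force: [-0.6, 0.7, 1.2]
opening: 0.0125
grip_force: 60.0
```

```bash
python3 -m crank '.01 .012 0 .02;.01 .012 0 .025;.01 .012 0 .025;.01 .012 0 .025;.01 .012 0 .025' && python3 -m crank '.01 .014 0 .025;.01 .014 0 .025;.01 .014 0 .025;.01 .012 0 .025;.006 .01 0 .02'
python3 - <<'E'
from station import ctrl
from h import *
for n in("wrist","top","side"):
    c=ctrl.get_calibration(n);o=ctrl.get_obs();print(o["tool_pos"],o["tool_rot"],o["contact_force"]);p,d=ctrl.get_image(n)
    cv2.imwrite(f"pics/{n}2.png",p[...,::-1]);np.savez(f"pics/{n}2.npz",p=p,d=d,E=c["extrinsics"],K=[c[k] for k in("fx","fy","cx","cy")])
E
```

```text
t: 4.73
tool_pos: [0.4868, -0.1526, 0.0405]
tool_rot: [2.681, 1.637, 0.0]
contact_force: [0.5, -1.4, 1.1]
opening: 0.0126
grip_force: 59.9
t: 5.15
tool_pos: [0.5097, -0.1205, 0.0404]
tool_rot: [2.515, 1.882, 0.001]
contact_force: [0.6, -1.6, 0.9]
opening: 0.0126
grip_force: 60.0
[ 0.50973008 -0.12048775  0.0404209 ] [2.51519663e+00 1.88181604e+00 6.36034822e-04] [ 0.61884745 -1.60731551  0.92142276]
[ 0.50985994 -0.11978303  0.04039346] [-2.51430113e+00 -1.88291361e+00 -1.64951264e-03] [0.25786263 0.82773572 0.93552105]
[ 0.50936667 -0.11992188  0.04011057] [-2.51631104e+00 -1.87890614e+00 -1.50205546e-03] [ 0.99330156  2.20193385 -0.03049573]
```

View pics/wrist2.png

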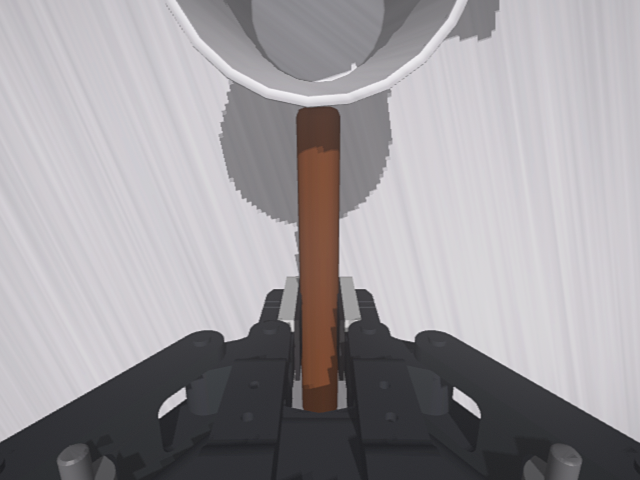

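The wrist view shows the handle straight in the grip; the stand is out of view. I'll compare the pot and the stand in the fixed views.

Run:
```python
from h import *
T=load("top2")[0];S=load("side2")[0]
I=cv2.resize(T[140:240,195:315],None,fx=5,fy=5,interpolation=cv2.INTER_CUBIC)[:,:600]
cv2.imwrite("pics/c3.png",I[...,::-1])
J=cv2.resize(S[135:275,315:395],None,fx=4.2,fy=4.2,interpolation=cv2.INTER_CUBIC)
cv2.imwrite("pics/c4.png",J[...,::-1])
```

```text
(no output)
```

View pics/c3.png

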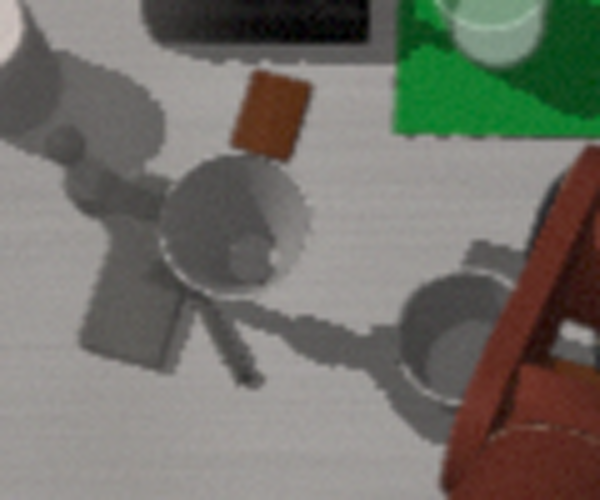

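View pics/c4.png

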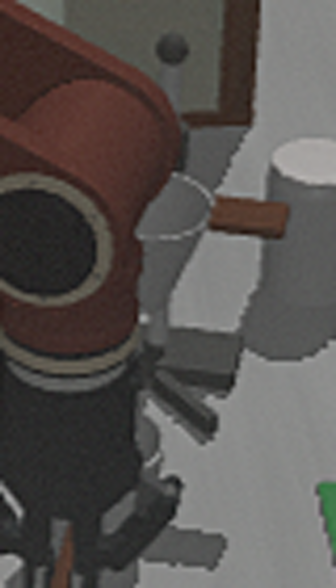

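The top crop gives these full-image pixels:

| Feature | Pixel |
|---|---|
| Cone mouth | (242.2,185.2) |
| Cone's lower end | (245,191.4) |
| Knob | (208.2,169.2) |
| Near prong tip | (245,216.8) |
| Pot rim | about (288.6,207.4) |

In the side crop the arm covers the pot.

Run:
```python
from h import *
T=load("top2");S=load("side0")
P=lambda uv,z:plane(uv,z,*T[2:])[:2].round(4)
m=brown(T[0],(235,145,265,176))[0]
tabs={z:plane(brown(T[0],(235,145,265,176))[1],z,*T[2:])[:2] for z in(.165,.17,.175)};print("tab top",tabs)
print("tab side",[plane((374,184.8),z,*S[2:])[:2].round(4) for z in(.165,.17,.175)])
print("tab depth top:",np.median(T[1][m>0]),[ (T[2][:3,:3]@np.r_[tabs[z],z]+T[2][:3,3])[2] for z in tabs])
print("pot rim",P((288.6,207.4),.08))
print("mouth",P((242.2,185.2),.166),"lower",P((245,191.4),.099),"knob",P((208.2,169.2),.236),"tip",P((245,216.8),.014))
print("side mouth",plane((350,183.5),.166,*S[2:])[:2],"knob",plane((356,146.5),.236,*S[2:])[:2])
```

```text
tab top {0.165: array([0.63897401, 0.0876932 ]), 0.17: array([0.63724264, 0.0870239 ]), 0.175: array([0.63551126, 0.0863546 ])}
tab side [array([0.6431, 0.0981]), array([0.6415, 0.09  ]), array([0.6399, 0.0819])]
tab depth top: 1.4275324 [np.float64(1.4337020926980508), np.float64(1.4284703260208755), np.float64(1.4232385593437002)]
pot rim [ 0.5373 -0.0126]
mouth [0.5766 0.1041] lower [0.579  0.1059] knob [0.598  0.1795] tip [0.5277 0.1167]
side mouth [0.58270369 0.1067409 ] knob [0.60332555 0.17253891]
```

```bash
python3 -m crank '.012 .02 0 0;.012 .034 0 0;.012 .034 0 0;.012 .034 0 0;.012 .034 0 0'; python3 -m crank '.004 .01 0 0;.002 .006 0 0;.002 .006 0 0;.002 .006 0 0;0 0 0 0'
python3 - <<'E'
from station import ctrl
o=ctrl.get_obs();print(o["tool_pos"],o["tool_rot"],o["contact_force"],o["wrist_torque"])
E
```

```text
t: 5.72
tool_pos: [0.539, -0.0431, 0.0405]
tool_rot: [2.519, 1.876, -0.002]
contact_force: [-0.1, -2.7, 1.8]
opening: 0.0126
grip_force: 60.1
t: 6.13
tool_pos: [0.544, -0.0295, 0.0403]
tool_rot: [-2.52, -1.876, -0.0]
contact_force: [0.1, -1.6, 1.5]
opening: 0.0128
grip_force: 60.1
[ 0.54398499 -0.02945167  0.0403479 ] [-2.51985754e+00 -1.87605002e+00 -4.21257135e-04] [ 0.13855651 -1.61919363  1.47669445] [-0.25527322  0.00398734 -0.052164  ]
```

```bash
python3 -m crank '.0017 .0058 0 0;.0017 .0058 0 0;.0017 .0058 0 0;.0017 .0058 0 0;0 0 0 0'; python3 -m crank '.0012 .004 0 0;.0012 .004 0 0;.0012 .004 0 0;0 0 0 0;0 0 0 0'
```

```text
t: 6.55
tool_pos: [0.5475, -0.0171, 0.0403]
tool_rot: [-2.519, -1.877, -0.001]
contact_force: [-0.1, -0.9, 1.4]
opening: 0.0128
grip_force: 60.1
t: 6.97
tool_pos: [0.5492, -0.0113, 0.0402]
tool_rot: [-2.519, -1.877, -0.001]
contact_force: [-0.4, -1.5, 2.6]
opening: 0.0125
grip_force: 60.1
```

```bash
python3 -m crank '.0009 .003 0 0;.0009 .003 0 0;.0009 .003 0 0;0 0 0 0;0 0 0 0'; python3 -m crank '.0006 .002 0 0;.0006 .002 0 0;.0006 .002 0 0;0 0 0 0;0 0 0 0'
```

```text
t: 7.38
tool_pos: [0.5503, -0.0079, 0.0404]
tool_rot: [2.518, 1.877, -0.003]
contact_force: [-1.7, -5.8, 3.6]
opening: 0.0126
grip_force: 60.3
t: 7.8
tool_pos: [0.5503, -0.0075, 0.0405]
tool_rot: [2.516, 1.876, -0.011]
contact_force: [-7.2, -15.0, 7.3]
opening: 0.0128
grip_force: 60.7
```

```bash
python3 -m crank '-.0008 -.0025 0 0;0 0 0 0;0 0 0 0;0 0 0 0;0 0 0 0'; python3 -m crank '0 0 0 0;0 0 0 0;0 0 0 0;0 0 0 0;0 0 0 0' 45;  python3 -m crank '0 0 .04 0;0 0 .06 0;0 0 .06 0;0 0 .06 0;0 0 .06 0'
```

```text
t: 8.22
tool_pos: [0.5502, -0.0075, 0.0404]
tool_rot: [2.517, 1.876, -0.007]
contact_force: [-3.9, -9.6, 5.7]
opening: 0.0125
grip_force: 60.6
t: 8.63
tool_pos: [0.5508, -0.0049, 0.04]
tool_rot: [-2.518, -1.877, -0.0]
contact_force: [0.2, 0.6, 0.1]
opening: 0.0384
grip_force: 0.0
t: 9.05
tool_pos: [0.5507, -0.005, 0.1815]
tool_rot: [-2.519, -1.877, -0.0]
contact_force: [0.9, 0.4, 0.3]
opening: 0.0385
grip_force: 0.0
```

```bash
python3 -m crank '-.01 -.03 .06 0;-.01 -.03 .06 0;-.01 -.03 .06 0;-.01 -.03 .05 0;0 0 0 0'
python3 - <<'E'
from station import ctrl
from h import *
for n in("wrist","top","side"):
    c=ctrl.get_calibration(n);p,d=ctrl.get_image(n)
    np.savez(f"pics/{n}3.npz",p=p,d=d,E=c["extrinsics"],K=[c[k] for k in("fx","fy","cx","cy")])
    if n=="wrist":W=p
    if n=="side":S=p
    if n=="top":T=p
J=cv2.resize(S[130:270,300:400],(400,480*560//480),interpolation=cv2.INTER_CUBIC)
cv2.imwrite("pics/c5.png",np.hstack([cv2.resize(W,(400,300)),J[:300]*0])[...,::-1]) if 0 else None
C=np.zeros((560,800,3),np.uint8);C[:,400:]=J;C[:300,:400]=cv2.resize(W,(400,300));C[300:,:400]=cv2.resize(T[140:205,200:300],(400,260))
cv2.imwrite("pics/c5.png",C[...,::-1])
E
```

```text
t: 9.47
tool_pos: [0.5329, -0.0677, 0.3026]
tool_rot: [2.514, 1.869, 0.01]
contact_force: [0.6, -0.4, 0.7]
opening: 0.0386
grip_force: 0.0
```

View pics/c5.png

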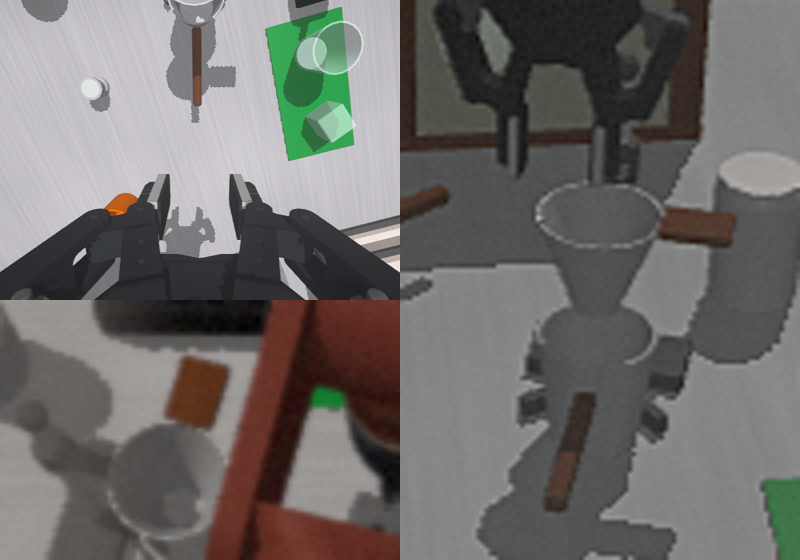

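The composite shows the pot seated in the fork with its handle straight out. In the side panel the cone mouth (600,215), cone tip (595,305) and pot rim (595,335) are in line.

```bash
python3 - <<'E'
from h import *
W=load("wrist3")
m,c,s=brown(W[0],(290,30,345,175));a,b,_=ends(m)
A,B=plane(a,.059,*W[2:]),plane(b,.059,*W[2:]);print(a,b,A,B)
A,B=(A,B) if A[1]>B[1] else (B,A);d=A-B;d/=np.linalg.norm(d)
print("yaw",np.degrees(np.arctan2(-d[0],d[1])),"axis",B+.155*d)
E
python3 -m crank '.03 .04 .01 0;.04 .06 0 0;.04 .06 0 0;.04 .06 0 0;.04 .06 0 0' 0 40;python3 -m crank '.02 .03 0 0;.01 .01 0 0;0 0 0 0;0 0 0 0;0 0 0 0'
python3 - <<'E'
from station import ctrl
from h import *
o=ctrl.get_obs();print(o["tool_pos"])
c=ctrl.get_calibration("wrist");p,d=ctrl.get_image("wrist");np.savez("pics/wrist4.npz",p=p,d=d,E=c["extrinsics"],K=[c[k] for k in("fx","fy","cx","cy")])
cv2.imwrite("pics/wrist4.png",p[...,::-1])
E
```

```text
[314.01593  44.94488] [315.36835 168.01794] [0.57165224 0.06319074 0.059     ] [ 0.53996437 -0.04541169  0.059     ]
yaw -16.266113304030736 axis [0.58337972 0.10338383 0.059     ]
t: 10.03
tool_pos: [0.6257, 0.077, 0.2973]
tool_rot: [-2.516, -1.877, 0.005]
contact_force: [0.9, -0.0, 0.3]
opening: -0.0
grip_force: 0.0
t: 10.45
tool_pos: [0.6403, 0.0937, 0.2996]
tool_rot: [-2.52, -1.876, 0.002]
contact_force: [-0.4, -0.2, -0.1]
opening: 0.0001
grip_force: 0.0
[0.64032334 0.09369433 0.2995874 ]
```

View pics/wrist4.png

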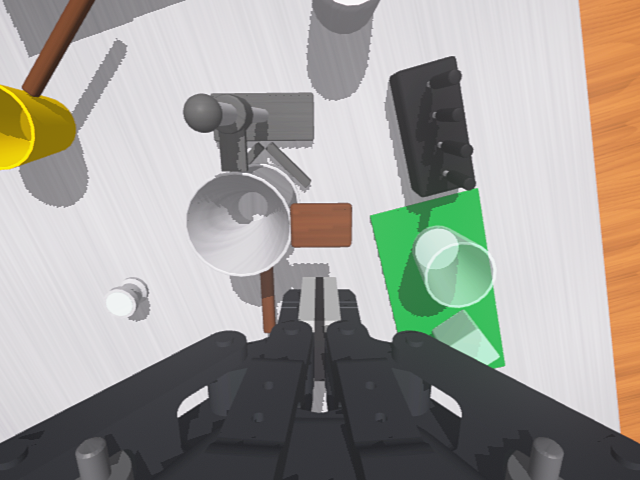

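The wrist view shows the tab at (291–352, 203–247), square to the tool, and the cone mouth at (239,224).

Run:
```python
from h import *
W=load("wrist4")
m,c,s=brown(W[0],(285,195,358,252));print(c,s)
for z in(.168,.172):print(plane(c,z,*W[2:]),plane((239,224),z-.003,*W[2:]))
b=cv2.boxPoints(cv2.minAreaRect(np.argwhere(m)[:,::-1].astype(np.float32)));Q=np.array([plane(k,.171,*W[2:])[:2] for k in b])
for i in range(2):
    e=Q[i+1]-Q[i];print(np.linalg.norm(e),np.degrees(np.arctan2(e[1],e[0])))
print("cone lower",plane((253,207),.098,*W[2:]))
```

```text
[320.66094421 224.72493172] [ 290  203   62   44 2563]
[0.64116228 0.08878234 0.168     ] [0.58220605 0.10614886 0.165     ]
[0.64147031 0.08986568 0.172     ] [0.58336254 0.10696955 0.169     ]
0.04416492430358754 -15.400858679020269
0.03294442064605562 -104.1234666439246
cone lower [0.58080748 0.10402499 0.098     ]
```

```bash
python3 -m crank '.002 -.004 -.03 0;.002 -.003 -.05 0;.001 -.003 -.06 0;0 0 -.05 0;0 0 -.03 0'; python3 -m crank '0 0 -.01 0;0 0 -.006 0;0 0 -.006 0;0 0 -.006 0;0 0 0 0'
```

```text
t: 10.92
tool_pos: [0.6412, 0.0884, 0.1855]
tool_rot: [-2.518, -1.873, 0.007]
contact_force: [-0.6, 0.7, 0.5]
opening: 0.0
grip_force: 0.0
t: 11.33
tool_pos: [0.6441, 0.0896, 0.1774]
tool_rot: [2.518, 1.876, 0.002]
contact_force: [0.9, 0.2, -0.4]
opening: -0.0002
grip_force: 0.0
```

```bash
python3 -m crank '0 0 -.006 0;0 0 -.006 0;0 0 -.006 0;0 0 0 0;0 0 0 0'; python3 -m crank '0 0 -.008 0;0 0 -.008 0;0 0 -.008 0;0 0 -.008 0;0 0 0 0'
```

```text
t: 11.75
tool_pos: [0.644, 0.0896, 0.1677]
tool_rot: [2.519, 1.877, 0.002]
contact_force: [2.0, -0.4, 2.3]
opening: -0.0002
grip_force: 1.0
t: 12.17
tool_pos: [0.6433, 0.0895, 0.1501]
tool_rot: [-2.519, -1.877, 0.001]
contact_force: [1.0, -0.5, 1.2]
opening: 0.0
grip_force: 0.9
```

```bash
python3 -m crank '0 0 -.012 0;0 0 -.012 0;0 0 -.012 0;0 0 -.012 0;0 0 0 0'; python3 -m crank '0 0 -.008 0;0 0 -.006 0;0 0 -.006 0;0 0 0 0;0 0 0 0'
```

```text
t: 12.58
tool_pos: [0.6427, 0.0895, 0.1251]
tool_rot: [-2.518, -1.876, 0.003]
contact_force: [0.7, -0.2, -0.2]
opening: -0.0001
grip_force: 0.0
t: 13.0
tool_pos: [0.6432, 0.0896, 0.1164]
tool_rot: [-2.519, -1.877, 0.001]
contact_force: [-0.0, -0.5, -0.2]
opening: -0.0001
grip_force: 0.0
```

```bash
python3 -m crank '0 0 -.004 0;0 0 -.003 0;0 0 0 0;0 0 0 0;0 0 0 0'; python3 -m crank '0 0 .02 0;0 0 .05 0;0 0 .07 0;0 0 .07 0;0 0 .07 0';python3 -m crank '0 0 .07 0;0 0 .05 0;0 0 0 0;0 0 0 0;0 0 0 0'
python3 - <<'E'
from station import ctrl
from h import *
for n in("wrist","side"):
    c=ctrl.get_calibration(n);p,d=ctrl.get_image(n);np.savez(f"pics/{n}5.npz",p=p,d=d,E=c["extrinsics"],K=[c[k] for k in("fx","fy","cx","cy")])
    if n=="wrist":
        W=p;E=c["extrinsics"];K=[c[k] for k in("fx","fy","cx","cy")];m,cc,s=brown(p,(275,190,358,275));print(cc,s,"depth",np.median(d[m>0]))
        for z in (.108,.113,.118):print(z,plane(cc,z,E,K),(E[:3,:3]@plane(cc,z,E,K)+E[:3,3])[2])
    else: J=cv2.resize(p[130:270,300:400],(400,560),interpolation=cv2.INTER_CUBIC)
C=np.zeros((560,800,3),np.uint8);C[:,400:]=J;C[:300,:400]=cv2.resize(W,(400,300));C[300:,:400]=cv2.resize(W[150:350,150:450],(390,260)).repeat(1,0)[:, :400] if 0 else cv2.resize(W[150:345,150:450],(400,260))
cv2.imwrite("pics/c6.png",C[...,::-1])
E
```

```text
t: 13.42
tool_pos: [0.6435, 0.0896, 0.1138]
tool_rot: [2.519, 1.877, 0.0]
contact_force: [-0.3, 0.1, 0.7]
opening: -0.0001
grip_force: 0.7
t: 13.83
tool_pos: [0.6432, 0.0896, 0.2555]
tool_rot: [-2.519, -1.877, 0.0]
contact_force: [0.4, -0.2, 0.1]
opening: 0.0003
grip_force: 0.0
t: 14.25
tool_pos: [0.6432, 0.0895, 0.313]
tool_rot: [-2.519, -1.877, 0.001]
contact_force: [-0.2, -1.1, 0.1]
opening: 0.0002
grip_force: 0.0
[316.13988522 203.81707317] [ 292  190   49   29 1394] depth 0.34963733
0.108 [0.64016192 0.08539125 0.108     ] 0.35513512520849866
0.113 [0.64051889 0.08644773 0.113     ] 0.3500230926066744
0.118 [0.64087586 0.08750421 0.118     ] 0.3449110600048503
```

View pics/c6.png

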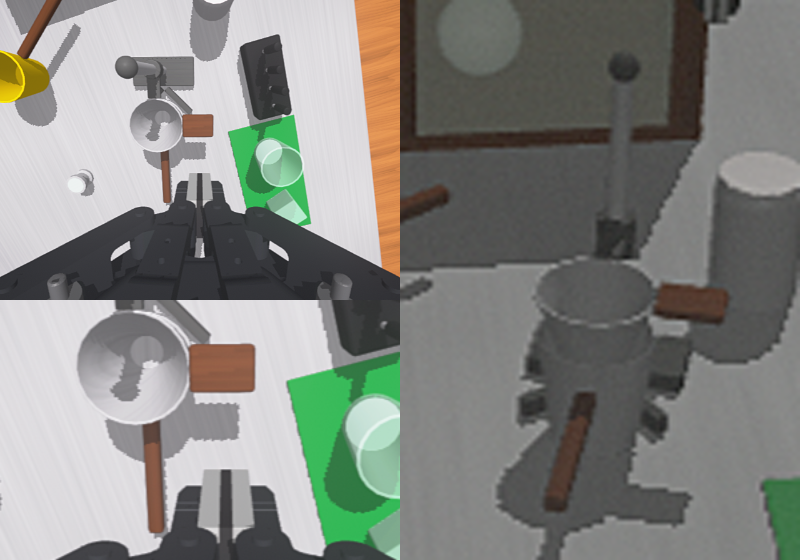

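The tab now stands at z ≈ 0.113, which puts the tip about 40 mm below the rim. The side panel shows the pot still in the fork with the cone hanging clear inside it.

```bash
python3 -c "
from station import ctrl
print(ctrl.finish_job())"
```

```text
the job is handed in; nothing more can be done
None
```

The job is handed in, with no verdict returned: the pot rests in the fork with its handle straight out, the cone tip hangs about 40 mm below the rim without touching the pot, and nothing else was touched.

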